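# Set out the Gram-stain rack in order of use

### The arm

A 6-joint arm with a two-finger parallel gripper is mounted at the origin on a cart in front of the work surface, level with it; the furniture and walls round the work are solid. World frame = base frame: x ahead of the robot, y to its left, z up, the work surface at z = 0. Lengths are in m, angles in rad, forces in N, time in s.
With the tool pointing down it reaches from about 0.4 to 0.825 m from the base axis. Payload 7 kg.
Tool frame: the origin (TCP) lies midway between the tips of the shut fingers; the grasp point (between the pads) lies 19 mm behind it; z points along the fingers, y is the line along which they close (so a half turn about z gives the same grasp; the last joint's range is limited). The gripper opens to 88 mm and grips with 3 to 60 N. Pads are 19 mm wide; open, the fingers measure 130 mm over their backs; the gripper's body (78 mm by 193 mm) begins 47 mm behind the grasp point.
Start: joints at [1.565, 0.359, 0.012, 0, -1.224, -0.288], TCP at [0.195, 0.646, 0.227] pointing down, gripper open.
Joint ranges: [-3.07, 3.07], [-1.43, 2.12], [-1.02, 1.25], [-3.03, 1.67], [-3.05, -0], [-3.03, 3.03]. Speed limits (rad/s): [2.39, 2.39, 3.01, 3.14, 3.14, 3.14].

### API

Orientations are given as a unit quaternion [x, y, z, w].
In Python, from station import robot gives the robot as it stands.
- The arm moves only by the tool move_arm, never from a script. Its argument "commands" is one flat list of numbers, 6 for each row, row after row: the shift along the tool's x, y, z in cm, then the turn, a rotation vector about the tool's x, y, z in rad. In form: [tx, ty, tz, wx, wy, wz, tx, ty, tz, wx, wy, wz, ...]. A call has 1 to 5 rows; each row is the pose to reach, as a shift and turn from the pose commanded when the call began, along the tool's axes at that moment; what a row does not reach only later rows make up. A row lasts 1/10 s, in which the tool goes at most 50 mm and 8.59 degrees, less where a joint would pass 70% of its speed; a pose out of reach is approached as far as the arm can. A call with a gripper value outside its range is refused whole. "claw" is the opening, from -1 (shut) to 1 (fully open), set as the call begins (left out, the last holds). The fingers move at their own pace and stop on an object; "grip_force" is the grip in N (left out, the last holds). Time passes only in rows, so rows that repeat a pose let the fingers close. It gives the time, the measured TCP pose, the force, the opening and the grip force at its end, in the units of the state.
- robot.get_state(): the state, without advancing time (a new reading comes with each control period).
- robot.camera(name): name is "side" or "top" or "wrist"; returns a dict with "pixels" (400x640x3 uint8, red, green, blue), "depth" (400x640 float32, m along the optical axis (not along the pixel's ray), 0 where there is no reading), "fov_y" (degrees; the focal length in pixels is half the picture's height over the tangent of half this angle, whatever the lens; pixels are square), "cx", "cy" (the principal point, pixels), "R" (3x3) and "t" (3): a world point X has camera coordinates R X + t. Camera axes: x right, y down, z forward; pixel columns grow to the right and rows downward; lengths in m; the calibration is good to about 2 mm. A picture is of the moment at which its call begins.
- robot.close_job(): hands the job in; it is judged then, once.
Trained networks look in a picture, given as the dict that the camera call returned (one of the last four; its "shot" number tells which), for a name from the list of things; names that differ only in an ending like _2 or _b are one class to them, and where a whole thing is asked for, a point or a joint stands for the part that bears it (a point fixed in the world has none). Each returns a list of dicts, best first, with "score" (0 to 1); they miss things now and then, are a little off and sometimes report something else, mostly with a low value. They report only what shows in the picture. A call takes as long as a camera call. They do not tell look-alikes from the thing itself.
- robot.recognise(picture, target): "extent" ([left, top, width, height] in pixels, round what is visible of it).
The state is a dict: "time": time; "joints": joint angles; "dq": joint speeds; "tau": joint torques, N m; "ee_pos": TCP position; "orientation": TCP orientation; "ft_force": force on the tool from outside, world axes, zero at the start; "ft_torque": the same for the moment, N m; "width": finger opening in m; "finger_force": force on a finger pad.
Only numpy, scipy, OpenCV 4.12 (cv2) and the standard library are available. Lean on these libraries where they do the work, as an engineer would, in place of code of your own. Each camera call takes 0.05 s, during which the arm holds its last target. There are 200 camera calls.

### The job

Set up the Gram-stain rack in order of use, left to right as you face it from the robot: the blue-capped dropper bottle in the pocket at the left end, the full amber jar of iodine right of it in the wide pocket, the red-capped dropper bottle at the right end, and the white-capped one between the iodine and the red. The three amber jars look alike but only one is full, so lift them to feel the weight, and leave the two empty ones standing on the worktop off the rack. Everything stands upright at all times and the bottles rest on the floor of their pockets; do not shift the beaker or the timer.

Things in the scene. Friction and masses are not known exactly. Their poses are not given: they have to be found in the camera images.
- drop_blue_mid (a point): white plastic dropper bottle with a blue pointed cap, standing; round body 26 mm across and 49 mm high, then the cap, 16 mm across, 66 mm tall over all. This point is on its axis half-way up, 33 mm above its underside; z is up along the bottle. Weighs about 30 g
- drop_white_mid (a point): white plastic dropper bottle with a white pointed cap, standing; round body 26 mm across and 46 mm high, then the cap, 16 mm across, 62 mm tall over all. This point is on its axis half-way up, 31 mm above its underside; z is up along the bottle. Weighs about 30 g
- drop_red_mid (a point): white plastic dropper bottle with a red pointed cap, standing; round body 26 mm across and 46 mm high, then the cap, 16 mm across, 62 mm tall over all. This point is on its axis half-way up, 31 mm above its underside; z is up along the bottle. Weighs about 30 g
- amber_1_mid (a point): closed amber jar with a yellow screw cap, standing; one of three alike. 68 mm tall; body 44 mm across and straight up to 35 mm, shoulder narrowing to 35 mm across, cap 40 mm across from 52 mm up. This point is on its axis half-way up, 34 mm above its underside; z is up along it. One of the three is full (about 150 g), two are empty (about 30 g each), which cannot be seen
- amber_2_mid (a point): closed amber jar with a yellow screw cap, standing; one of three alike. 68 mm tall; body 44 mm across and straight up to 35 mm, shoulder narrowing to 35 mm across, cap 40 mm across from 52 mm up. This point is on its axis half-way up, 34 mm above its underside; z is up along it. One of the three is full (about 150 g), two are empty (about 30 g each), which cannot be seen
- amber_3_mid (a point): closed amber jar with a yellow screw cap, standing; one of three alike. 68 mm tall; body 44 mm across and straight up to 35 mm, shoulder narrowing to 35 mm across, cap 40 mm across from 52 mm up. This point is on its axis half-way up, 34 mm above its underside; z is up along it. One of the three is full (about 150 g), two are empty (about 30 g each), which cannot be seen
- rack: low blue-grey rack, fixed in place, 78 (x) by 248 (y) by 18 mm high, with 12 mm end lugs. Origin at the centre of its underside; x points away from the robot, y to the robot's left along the row, z up. Four round pockets at x = 0, from the left: y = +91, +29 (the wide one), -33, -91 mm; 36, 52, 36, 36 mm across. All 14 mm deep, flat floor 4 mm above the worktop, chamfered mouth
- beaker_mid (a point): clear beaker, 56 mm across, 70 mm tall, standing at the right; a bystander. This point is its centre, 35 mm above its underside
- timer_mid (a point): white lab timer lying on its back, 64 x 62 x 19 mm; a bystander. This point is its centre
Not all that is in view belongs to the job. What is shaped like the part that bears amber_2_mid but purple is not meant.

How it is judged:
At the end, for the whole second after the job is handed in: blue, amber, white, red stand in this order from the left, each within 12 mm of its pocket centre along and across the row, <5 mm off its floor, upright within 0.12 rad; this jar weighs over 0.8 N on the rack; the other two stand upright on the worktop off it; all at rest (x of drop_blue_mid in the frame of rack between -0.012 and 0.012 m and y of drop_blue_mid in the frame of rack between 0.079 and 0.103 m and z of drop_blue_mid in the frame of rack below 0.042 m and angle between each of drop_blue_mid, drop_white_mid, drop_red_mid's own z axis and vertical below 0.12 rad and x of drop_white_mid in the frame of rack between -0.012 and 0.012 m and y of drop_white_mid in the frame of rack between -0.045 and -0.021 m and z of each of drop_white_mid, drop_red_mid in the frame of rack below 0.04 m and x of drop_red_mid in the frame of rack between -0.012 and 0.012 m and y of drop_red_mid in the frame of rack between -0.103 and -0.079 m and ((x of amber_1_mid in the frame of rack between -0.012 and 0.012 m and y of amber_1_mid in the frame of rack between 0.017 and 0.041 m and z of amber_1_mid in the frame of rack below 0.043 m and angle between each of amber_1_mid, amber_2_mid, amber_3_mid's own z axis and vertical below 0.12 rad and contact force between rack and amber_1 above 0.8 N and (x of amber_2_mid in the frame of rack above 0.055 m or x of amber_2_mid in the frame of rack below -0.055 m or y of amber_2_mid in the frame of rack above 0.145 m or y of amber_2_mid in the frame of rack below -0.145 m) and height (world z) of amber_2_mid between 0.028 and 0.04 m and (x of amber_3_mid in the frame of rack above 0.055 m or x of amber_3_mid in the frame of rack below -0.055 m or y of amber_3_mid in the frame of rack above 0.145 m or y of amber_3_mid in the frame of rack below -0.145 m) and height (world z) of amber_3_mid between 0.028 and 0.04 m) or (x of amber_2_mid in the frame of rack between -0.012 and 0.012 m and y of amber_2_mid in the frame of rack between 0.017 and 0.041 m and z of amber_2_mid in the frame of rack below 0.043 m and angle between each of amber_2_mid, amber_1_mid, amber_3_mid's own z axis and vertical below 0.12 rad and contact force between rack and amber_2 above 0.8 N and (x of amber_1_mid in the frame of rack above 0.055 m or x of amber_1_mid in the frame of rack below -0.055 m or y of amber_1_mid in the frame of rack above 0.145 m or y of amber_1_mid in the frame of rack below -0.145 m) and height (world z) of amber_1_mid between 0.028 and 0.04 m and (x of amber_3_mid in the frame of rack above 0.055 m or x of amber_3_mid in the frame of rack below -0.055 m or y of amber_3_mid in the frame of rack above 0.145 m or y of amber_3_mid in the frame of rack below -0.145 m) and height (world z) of amber_3_mid between 0.028 and 0.04 m) or (x of amber_3_mid in the frame of rack between -0.012 and 0.012 m and y of amber_3_mid in the frame of rack between 0.017 and 0.041 m and z of amber_3_mid in the frame of rack below 0.043 m and angle between each of amber_3_mid, amber_1_mid, amber_2_mid's own z axis and vertical below 0.12 rad and contact force between rack and amber_3 above 0.8 N and (x of amber_1_mid in the frame of rack above 0.055 m or x of amber_1_mid in the frame of rack below -0.055 m or y of amber_1_mid in the frame of rack above 0.145 m or y of amber_1_mid in the frame of rack below -0.145 m) and height (world z) of amber_1_mid between 0.028 and 0.04 m and (x of amber_2_mid in the frame of rack above 0.055 m or x of amber_2_mid in the frame of rack below -0.055 m or y of amber_2_mid in the frame of rack above 0.145 m or y of amber_2_mid in the frame of rack below -0.145 m) and height (world z) of amber_2_mid between 0.028 and 0.04 m)) and linear speed of each of drop_blue, drop_white, drop_red, amber_1, amber_2, amber_3 below 0.01 m/s); the robot touches nothing.
It fails at once if a bottle or jar tipped over (more than 0.8 rad) (angle between any of drop_blue_mid, drop_white_mid, drop_red_mid, amber_1_mid, amber_2_mid, amber_3_mid's own z axis and vertical above 0.8 rad).
It fails at once if the beaker or the timer shifted by more than 25 mm (distance of any of beaker_mid, timer_mid from where it was at the start of the episode above 0.025 m).
It also fails if it takes over 115 s, if anything falls off the work surface, if the arm or the gripper's body presses on something with over 40 N, if the wrist force passes 120 N, or if a joint passes its speed limit or range.

## Working session

There is one attempt and no reset: what is moved stays moved. The work goes in short steps, Python scripts to look and compute and a tool call to move; the robot and the scene stay as the last step left them, time stands still between calls to the robot, and variables do not carry over. Pictures are saved under pics/ and viewed, at most 14 in all, crops included, and the job is handed in when it is done.

Besides the shell and the picture viewer there is one more tool, called after "Request:" as name(argument=value, ...) on one line, values as JSON. move_arm: Moves the arm, as the interface text tells. Its arguments: {"type":"object","properties":{"commands":{"type":"array","items":{"type":"number"}},"claw":{"type":"number"},"grip_force":{"type":"number"}},"required":["commands"]}

```bash
mkdir -p pics
cat > h.py <<'E'
import numpy as np, cv2
from station import robot
def snap(name,fn=None):
    p=robot.camera(name)
    if fn: cv2.imwrite('pics/'+fn,p['pixels'][:,:,::-1])
    return p
def cloud(p):
    d=p['depth']; f=200/np.tan(np.radians(p['fov_y'])/2)
    v,u=np.mgrid[0:400,0:640]
    c=np.stack([(u-p['cx'])/f*d,(v-p['cy'])/f*d,d],-1)
    X=(c-np.array(p['t']))@np.array(p['R'])
    X[d==0]=np.nan
    return X
E
python3 - <<'E'
from h import *
print(robot.get_state())
for n in ['top','side']:
    p=snap(n,n+'1.png'); X=cloud(p)
    print(n,-np.array(p['R']).T@p['t'],p['fov_y'])
    for t in ['drop_blue_mid','drop_white_mid','drop_red_mid','amber_1_mid','rack','beaker_mid','timer_mid']:
        for r in robot.recognise(p,t):
            l,tp,w,h=[int(a) for a in r['extent']]
            B=X[tp:tp+h,l:l+w].reshape(-1,3);B=B[B[:,2]>0.012]
            if len(B): print(t,round(r['score'],2),r['extent'],np.round(np.nanmedian(B,0),3),np.round(np.nanmin(B,0),3),np.round(np.nanmax(B,0),3))
E
```

```text
{'time': 0.0, 'joints': array([ 1.56506370e+00,  3.59355863e-01,  1.10709286e-02, -3.68165837e-04,
       -1.22408059e+00, -2.88107022e-01]), 'dq': array([ 0.00137118,  0.00140787,  0.00041019, -0.00087613,  0.00105634,
        0.00045694]), 'tau': array([ 6.80249996e-04, -5.82713342e+01,  2.93061697e+01,  6.99723691e+00,
        7.02699821e-03, -1.52410912e-04]), 'ee_pos': array([0.19537328, 0.64560395, 0.22564475]), 'orientation': array([ 9.89217184e-01, -1.46453805e-01, -6.09499290e-05,  8.01146816e-04]), 'ft_force': array([-0.04225356, -0.64549737, -0.06647711]), 'ft_torque': array([ 0.00580706, -0.00350208, -0.01394331]), 'finger_force': 0.0, 'width': 0.08790140297004076}
top [ 0.28732027 -0.01933715  1.36257227] 42.290392379834536
drop_white_mid 0.4 [240.1, 138.6, 14.6, 13.5] [0.655 0.196 0.039] [0.646 0.187 0.015] [0.671 0.212 0.066]
drop_red_mid 0.64 [301.6, 141.9, 8.9, 10.4] [0.652 0.043 0.04 ] [0.644 0.036 0.018] [0.668 0.05  0.065]
amber_1_mid 0.66 [192.1, 149.1, 22.4, 19.6] [0.616 0.299 0.065] [0.599 0.282 0.013] [0.64  0.324 0.075]
rack 0.94 [291.6, 193.3, 100.7, 44.4] [
[... 904 characters left out ...]
11.1, 11.8, 18.9] [0.657 0.056 0.033] [0.645 0.045 0.013] [0.67  0.064 0.055]
amber_1_mid 0.95 [259.2, 265.8, 20.5, 36.1] [0.621 0.321 0.051] [0.603 0.287 0.013] [0.643 0.329 0.07 ]
rack 0.86 [322.2, 183.4, 40.8, 49.8] [ 0.466 -0.037  0.017] [ 0.414 -0.188  0.012] [0.518 0.082 0.021]
beaker_mid 0.8 [274.5, 142.4, 14.8, 21.7] [ 0.664 -0.375  0.052] [ 0.643 -0.541  0.012] [ 0.711 -0.154  0.105]
timer_mid 0.97 [355.5, 280.8, 37.2, 25.5] [0.412 0.313 0.016] [0.376 0.273 0.012] [0.448 0.345 0.02 ]
timer_mid 0.75 [316.2, 293.4, 14.0, 26.6] [0.512 0.365 0.038] [0.502 0.349 0.012] [0.523 0.37  0.059]
timer_mid 0.26 [256.5, 243.0, 8.9, 24.2] [0.658 0.21  0.036] [0.635 0.194 0.012] [0.667 0.292 0.068]
```

Run:
```python
import cv2
a=cv2.imread('pics/top1.png'); cv2.imwrite('pics/top1b.png',cv2.resize(a[90:310,130:530],(800,440),interpolation=cv2.INTER_CUBIC))
a=cv2.imread('pics/side1.png'); cv2.imwrite('pics/side1b.png',cv2.resize(a[120:370,160:480],(768,600),interpolation=cv2.INTER_CUBIC))
```

```text
(no output)
```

View pics/top1b.png

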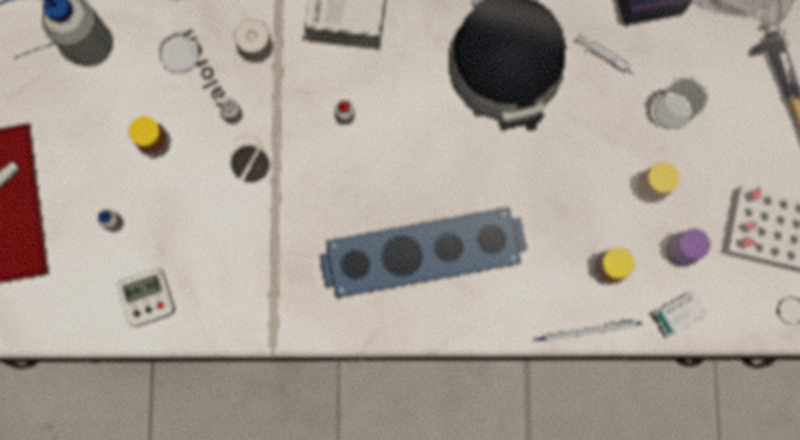

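View pics/side1b.png

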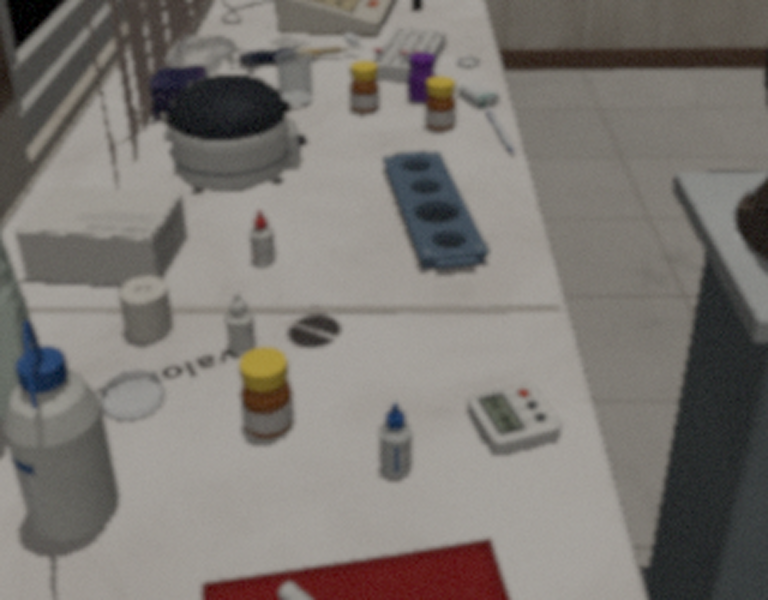

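Top crop: the rack is centred near (423,253). Blue is at (107,219), white at (230,110) and red at (344,110). The amber jars are at (146,132), (662,178) and (618,263), with the purple decoy at (693,245). The side view agrees.

```bash
cat >> h.py <<'E'
def ray(p,u,v,z):
    f=200/np.tan(np.radians(p['fov_y'])/2);R=np.array(p['R']);C=-R.T@np.array(p['t'])
    d=R.T@np.array([(u-p['cx'])/f,(v-p['cy'])/f,1]);return C+d*(z-C[2])/d[2]
def blob(p,X,xy,ht,r=0.035):
    """axis of an upright thing near xy: from cap-colour-free height mask: pixels in top 10 mm"""
    m=(np.hypot(X[...,0]-xy[0],X[...,1]-xy[1])<r)&(X[...,2]>ht-.012)&(X[...,2]<ht+.012)
    v,u=np.nonzero(m); P=X[m]
    return m.sum(),np.median(P,0),ray(p,(u.min()+u.max())/2,(v.min()+v.max())/2,ht-.004)
E
python3 - <<'E'
from h import *
p=snap('top'); X=cloud(p)
for n,uv,h in [('blue',(183.5,199.5),.06),('white',(245,145),.056),('red',(302,145),.056),('aL',(203,156),.068),('aR1',(461,179),.068),('aR2',(439,221.5),.068),('purple',(476,212),.068)]:
    c=ray(p,*uv,h); k,m,a=blob(p,X,c,h); print(n,np.round(c,3),k,np.round(m,3),np.round(a,3))
hsv=cv2.cvtColor(p['pixels'],cv2.COLOR_RGB2HSV); m=((X[...,2]>.010)&(X[...,2]<.03)&(abs(X[...,0]-.47)<.075)&(abs(X[...,1]+.06)<.16)).astype('uint8')
m=cv2.morphologyEx(m,cv2.MORPH_CLOSE,np.ones((25,25)))
cs=max(cv2.findContours(m,0,2)[0],key=cv2.contourArea); r=cv2.minAreaRect(cs)
q=np.array([ray(p,u,v,.018) for u,v in cv2.boxPoints(r)]);print(np.round(q,3),q.mean(0),np.linalg.norm(np.diff(q,axis=0),axis=1))
# pocket holes: ray at z=.018 (edge)
for u,v in [(355,265),(402,256),(449,246),(491,239)]: print(np.round(ray(p,130+u/2,90+v/2,.012),3))
H=np.full((20,30),np.nan)
for i in range(20):
  for j in range(30):
    s=(X[...,0]>.3+i*.03)&(X[...,0]<=.33+i*.03)&(X[...,1]>-.45+j*.03)&(X[...,1]<=-.42+j*.03)
    if s.sum()>3:H[i,j]=np.percentile(X[s][:,2],97)*1000
for i in range(19,1,-1): print(round(.3+i*.03,2),' '.join('%4.0f'%h for h in H[i,::-1]))
E
```

```text
blue [0.507 0.348 0.06 ] 31 [0.511 0.352 0.057] [0.511 0.353 0.056]
white [0.652 0.195 0.056] 31 [0.659 0.198 0.053] [0.66  0.199 0.052]
red [0.651 0.046 0.056] 30 [0.655 0.046 0.052] [0.656 0.047 0.052]
aL [0.62  0.3   0.068] 197 [0.62  0.303 0.068] [0.622 0.304 0.064]
aR1 [ 0.556 -0.361  0.068] 200 [ 0.556 -0.362  0.067] [ 0.556 -0.362  0.064]
aR2 [ 0.447 -0.301  0.068] 206 [ 0.446 -0.3    0.067] [ 0.448 -0.3    0.064]
purple [ 0.471 -0.395  0.068] 208 [ 0.471 -0.397  0.067] [ 0.47  -0.396  0.064]
[[ 0.482  0.084  0.018]
 [ 0.532 -0.183  0.018]
 [ 0.455 -0.195  0.018]
 [ 0.406  0.069  0.018]] [ 0.46887533 -0.05630922  0.018     ] [0.270984   0.07804475 0.26825844]
[0.453 0.032 0.012]
[ 0.465 -0.029  0.012]
[ 0.478 -0.091  0.012]
[ 0.487 -0.147  0.012]
0.87    6    6    5    5    8  nan  257  183   77    7    7    7   66   67   65   65    7    6  nan  371  361  350  349  369  361  358  371  369  326  367
0.84    6    6    6    5  260  262  259  233   63    6    6    6   66   67   65   64    5  401  391  378  389  388  380  368  377  376  372  377  375  375
0.81    6    6    6    5  
[... 1752 characters left out ...]
   22   22   22   22   22   22   22   18    5    5    5    5    4   67   71    3
0.45   14    4    5    5    5    4    6    5    5    5    5    4   21   22   22   20   20   21   22   23   22   18    5    5   70   73    6   70   72    5
0.42   11    4    5   19   21   21    6    5    5    4    5    5   19   23   23   21   21   22   21   21    6    5    4    4   71   71    5    5   11    5
0.39    5    4    4   18   21   20    5    5    6    6    4    4    6   20   19    6    6    4    5    4    4    4    5    5    4    3    5   20   22    5
0.36    5    6    5    5   20   19    5    6    5    5    5    5    3    5    4    5    3    4    5    4    5    5    6   12   10   12   18   20   20    6
```

Request:
move_arm(commands=[3.9,1.9,0.6,0,0,0.14,7.8,3.8,1.2,0,0,0.28,11.7,5.7,1.8,0,0,0.42,15.6,7.6,2.4,0,0,0.56,19.5,9.5,3,0,0,0.7], claw=0, grip_force=10)

```text
time: 1.35
ee_pos: [0.3556, 0.4974, 0.1966]
orientation: [0.878, -0.479, -0.0, -0.0]
ft_force: [1.0, -0.8, 0.6]
width: 0.0536
finger_force: 0.0
```

```bash
cat >> h.py <<'E'
from scipy.spatial.transform import Rotation as Ro
def go(xyz,yaw=-1.383):
    s=robot.get_state();R=Ro.from_quat(s['orientation']).as_matrix()
    c=np.cos(yaw);n=np.sin(yaw);T=np.array([[c,n,0],[n,-c,0],[0,0,-1.]])
    print('t',s['time'],'pos',np.round(s['ee_pos'],4),'w',round(s['width'],4),'F',np.round(s['ft_force'],2))
    print('-> cm',np.round(100*R.T@(np.array(xyz)-s['ee_pos']),2),'rv',np.round(Ro.from_matrix(R.T@T).as_rotvec(),3))
E
python3 -c "
from h import *
go((.511,.352,.14))"
```

```text
t 1.35 pos [0.3556 0.4974 0.1966] w 0.0536 F [ 0.95 -0.8   0.64]
-> cm [20.64 -5.2   5.65] rv [-0.     0.     0.384]
```

Request:
move_arm(commands=[4.2,-1,1.1,0,0,0.08,8.4,-2,2.2,0,0,0.16,12.6,-3.1,3.3,0,0,0.24,16.6,-4.1,4.5,0,0,0.31,20.6,-5.2,5.6,0,0,0.384])

```text
time: 1.85
ee_pos: [0.5116, 0.3531, 0.1403]
orientation: [0.771, -0.637, 0.0, -0.0]
ft_force: [0.4, 1.6, -0.8]
width: 0.0439
finger_force: 0.0
```

Request:
move_arm(commands=[0,0,0,0,0,0,0,0,0,0,0,0])

```text
time: 2.05
ee_pos: [0.5113, 0.3533, 0.1402]
orientation: [0.771, -0.636, 0.0, 0.0]
ft_force: [-0.2, -0.3, 0.9]
width: 0.0442
finger_force: 0.0
```

```bash
python3 -c "
from h import *
go((.511,.352,.14))
p=snap('wrist','w1.png');print(p['fov_y'],-np.array(p['R']).T@p['t']);X=cloud(p)
m=(np.hypot(X[...,0]-.511,X[...,1]-.352)<.05)&(X[...,2]>.012)
P=X[m];print(len(P));
for a,b in [(.015,.045),(.05,.075)]:
  Q=P[(P[:,2]>a)&(P[:,2]<b)];
  if len(Q): print(Q.min(0),Q.max(0),np.median(Q,0))
"
```

```text
t 2.05 pos [0.5113 0.3533 0.1402] w 0.0442 F [-0.24 -0.31  0.93]
-> cm [0.12 0.05 0.02] rv [ 0.001 -0.001  0.003]
62.582787159784694 [0.5256673  0.27967233 0.29800989]
52310
[0.49778957 0.34104481 0.01506651] [0.52345505 0.36731927 0.04452691] [0.5126006  0.34666327 0.03930393]
[0.50291942 0.34645917 0.05039781] [0.51821979 0.36226805 0.06737032] [0.51099961 0.35239438 0.05618153]
```

View pics/w1.png

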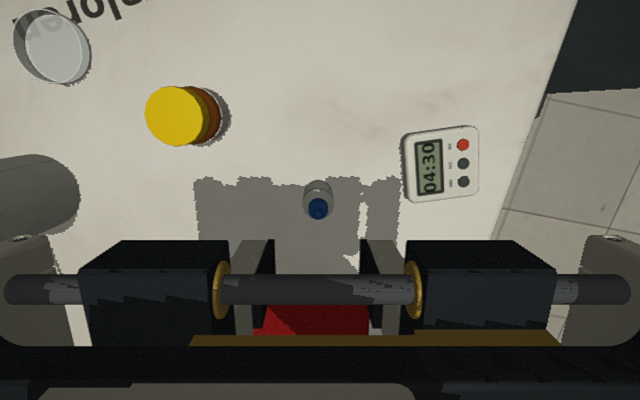

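Wrist picture: blue cap at (318,207) between the fingers. Its body measures 26 mm wide, centred at (0.511, 0.354), so I grasp it.

Request:
move_arm(commands=[-0.1,0,3,0,0,0,-0.1,0,6,0,0,0,-0.1,0,9,0,0,0,-0.1,0,11,0,0,0,-0.1,0,11.9,0,0,0])

```text
time: 2.6
ee_pos: [0.5089, 0.3558, 0.02]
orientation: [0.773, -0.635, -0.0, 0.001]
ft_force: [-0.3, 1.0, 1.1]
width: 0.0437
finger_force: 0.0
```

Request:
move_arm(commands=[0,0,0,0,0,0,0,0,0,0,0,0,0,0,0,0,0,0,0,0,0,0,0,0], claw=-0.7, grip_force=10)

```text
time: 3.0
ee_pos: [0.511, 0.3562, 0.023]
orientation: [0.772, -0.636, 0.0, -0.001]
ft_force: [-1.3, 0.6, 2.5]
width: 0.0255
finger_force: 10.0
```

Request:
move_arm(commands=[0,0,-1,0,0,0,0,0,-3,0,0,0,0,0,-6,0,0,0,0,0,-9,0,0,0,0,0,-11,0,0,0])

```text
time: 3.5
ee_pos: [0.5111, 0.3558, 0.1351]
orientation: [0.772, -0.636, 0.0, -0.002]
ft_force: [0.2, 1.4, -0.9]
width: 0.0257
finger_force: 10.0
```

```bash
python3 -c "
from h import *
go((.452,.033,.131))"
```

```text
t 3.5 pos [0.5111 0.3558 0.1351] w 0.0257 F [ 0.22  1.44 -0.85]
-> cm [30.55 12.    0.32] rv [-0.003  0.002  0.005]
```

Request:
move_arm(commands=[4.4,1.7,0,0,0,0,8.8,3.4,0,0,0,0,13.2,5.2,0,0,0,0,17.6,6.9,0,0,0,0,22,8.6,0,0,0,0])

```text
time: 4.0
ee_pos: [0.4676, 0.1212, 0.1327]
orientation: [0.772, -0.636, 0.0, -0.001]
ft_force: [0.8, -0.5, -0.3]
width: 0.0256
finger_force: 10.0
```

Request:
move_arm(commands=[4.3,1.7,0,0,0,0,8.4,3.4,0,0,0,0,8.5,3.4,0,0,0,0])

```text
time: 4.3
ee_pos: [0.4491, 0.0292, 0.1324]
orientation: [0.771, -0.637, -0.0, -0.0]
ft_force: [0.8, -0.3, -0.1]
width: 0.0253
finger_force: 10.0
```

```bash
cat >> h.py <<'E'
def holes(p):
    "dark pocket discs from gray threshold, as ellipses cast on the mouth plane"
    X=cloud(p); fl=(X[...,2]<.012)&(X[...,2]>-.004)
    Rk=Ro.from_euler('z',.188).as_matrix(); L=(X-[.469,-.056,0])@Rk
    for y,r in [(.091,.018),(.029,.026),(-.033,.018),(-.091,.018)]:
        m=fl&(np.hypot(L[...,0],L[...,1]-y)<r+.006)
        v,u=np.nonzero(m)
        if m.sum()>50:
            P=L[m];print('pocket',y,m.sum(),'floor local range',np.round(P[:,:2].min(0),4),np.round(P[:,:2].max(0),4),'mid',np.round((P[:,:2].min(0)+P[:,:2].max(0))/2,4))
E
python3 -c "
from h import *
go((.452,.033,.131))
p=snap('wrist','w2.png');holes(p)
X=cloud(p);L=(X-[.469,-.056,0])@Ro.from_euler('z',.188).as_matrix()
m=(L[...,2]>.014)&(L[...,2]<.024)&(abs(L[...,0])<.07)&(abs(L[...,1])<.17)
P=L[m];print(np.percentile(P,[.3,99.7],axis=0),np.median(P[:,2]))
m=(X[...,2]>.06)&(abs(X[...,0]-.452)<.03)&(abs(X[...,1]-.033)<.03);P=X[m&(X[...,2]<.19)];print(P.min(0),P.max(0))
"
```

```text
t 4.3 pos [0.4491 0.0292 0.1324] w 0.0253 F [ 0.81 -0.3  -0.07]
-> cm [-0.32 -0.36  0.14] rv [0.    0.    0.001]
pocket 0.091 1205 floor local range [-0.0189  0.0746] [0.017  0.1079] mid [-0.001   0.0913]
pocket 0.029 3144 floor local range [-0.0273  0.0023] [0.0246 0.0539] mid [-0.0014  0.0281]
pocket -0.033 1817 floor local range [-0.0195 -0.0523] [ 0.0163 -0.0176] mid [-0.0016 -0.035 ]
[[-0.04020335 -0.06339169  0.01446181]
 [ 0.03730199  0.12123978  0.01966574]] 0.017604314117907402
[0.42370498 0.0125649  0.10945396] [0.47925115 0.04262195 0.1899319 ]
```

View pics/w2.png

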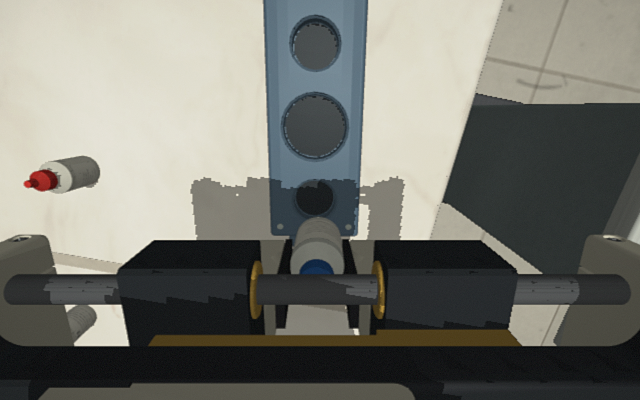

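Wrist picture: the pockets show at (315,195), (315,125) and (315,42), with blue held upright at (317,255). The depth puts the rack centre at (0.4677, −0.0568).

Request:
move_arm(commands=[-0.4,-0.2,2,0,0,0,-0.4,-0.2,5,0,0,0,-0.4,-0.2,7.5,0,0,0,-0.4,-0.2,8,0,0,0,-0.4,-0.2,8,0,0,0])

```text
time: 4.85
ee_pos: [0.4524, 0.0377, 0.0516]
orientation: [0.772, -0.635, -0.0, 0.001]
ft_force: [0.4, 0.7, -0.2]
width: 0.0258
finger_force: 10.0
```

```bash
python3 -c "
from h import *
go((.4507,.0336,.0265))"
```

```text
t 4.85 pos [0.4524 0.0377 0.0516] w 0.0258 F [ 0.38  0.67 -0.22]
-> cm [0.37 0.24 2.51] rv [ 0.001 -0.001  0.006]
```

Request:
move_arm(commands=[0.35,0.2,0.3,0,0,0,0.35,0.2,1,0,0,0,0.35,0.2,1.6,0,0,0,0.35,0.2,2.1,0,0,0,0.35,0.2,2.4,0,0,0])

```text
time: 5.35
ee_pos: [0.4509, 0.0334, 0.0271]
orientation: [0.772, -0.636, -0.0, 0.0]
ft_force: [-1.2, 0.0, -1.2]
width: 0.0253
finger_force: 10.0
```

Request:
move_arm(commands=[0,0,0,0,0,0,0,0,0,0,0,0])

```text
time: 5.55
ee_pos: [0.4511, 0.0335, 0.0276]
orientation: [0.772, -0.636, -0.0, 0.0]
ft_force: [1.0, -0.7, -1.1]
width: 0.0251
finger_force: 10.0
```

Request:
move_arm(commands=[0,0,0.1,0,0,0,0,0,0.1,0,0,0,0,0,0.1,0,0,0], claw=0)

```text
time: 5.85
ee_pos: [0.4511, 0.0335, 0.0266]
orientation: [0.772, -0.636, 0.0, -0.0]
ft_force: [-0.4, -0.0, -0.8]
width: 0.0418
finger_force: 0.0
```

Request:
move_arm(commands=[0,0,-1,0,0,0,0,0,-4,0,0,0,0,0,-8,0,0,0,-2,-4,-11,0,0,0,-4,-8,-11,0,0,0])

```text
time: 6.35
ee_pos: [0.5244, 0.0891, 0.1427]
orientation: [0.772, -0.636, 0.002, -0.004]
ft_force: [1.5, 0.4, 1.3]
width: 0.0434
finger_force: 0.0
```

Request:
move_arm(commands=[-2,-3.8,0,0,0,0,-4,-7.6,0,0,0,0,-6,-11.4,0,0,0,0,-8.4,-15.5,0,0,0,0,-8.4,-15.5,0,0,0,0])

```text
time: 6.85
ee_pos: [0.6611, 0.2033, 0.1357]
orientation: [0.773, -0.635, 0.0, -0.0]
ft_force: [-1.9, -0.7, -1.3]
width: 0.0441
finger_force: 0.0
```

```bash
cat >> h.py <<'E'
def meas(p,xy,r=.035):
    X=cloud(p);D=np.hypot(X[...,0]-xy[0],X[...,1]-xy[1])<r
    for a,b in [(.012,.045),(.05,.08)]:
        Q=X[D&(X[...,2]>a)&(X[...,2]<b)]
        if len(Q)>20: l,h=np.percentile(Q,.3,axis=0),np.percentile(Q,99.7,axis=0);print(a,len(Q),'mid',np.round((l+h)/2,4),'size',np.round(h-l,4))
E
python3 -c "
from h import *
p=snap('wrist','w3.png')
go((.659,.199,.021)); meas(p,(.659,.199))"
```

```text
t 6.9 pos [0.6591 0.2017 0.1357] w 0.0439 F [-1.84 -0.78 -1.32]
-> cm [ 0.26  0.05 11.47] rv [ 0.001 -0.001  0.006]
0.012 582 mid [0.6588 0.1982 0.0286] size [0.0255 0.025  0.0325]
0.05 306 mid [0.6587 0.1984 0.0565] size [0.0147 0.0151 0.0129]
```

View pics/w3.png

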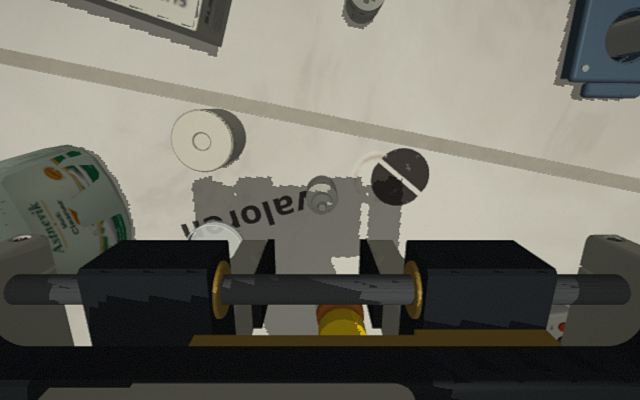

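Wrist picture: white bottle at (320,195), measured at (0.6588, 0.1983), with nothing beside the fingers.

Request:
move_arm(commands=[0.3,0,3,0,0,0,0.3,0,6,0,0,0,0.3,0,9,0,0,0,0.3,0,11,0,0,0,0.3,0,11.5,0,0,0])

```text
time: 7.4
ee_pos: [0.6564, 0.196, 0.0197]
orientation: [0.772, -0.636, -0.001, 0.002]
ft_force: [0.1, -0.8, 0.2]
width: 0.0441
finger_force: 0.0
```

Request:
move_arm(commands=[0,0,0,0,0,0,0,0,0,0,0,0,0,0,0,0,0,0,0,0,0,0,0,0], claw=-0.7, grip_force=10)

```text
time: 7.8
ee_pos: [0.6593, 0.1977, 0.0233]
orientation: [0.772, -0.636, 0.001, -0.001]
ft_force: [-0.3, -0.7, 4.8]
width: 0.0252
finger_force: 10.0
```

Request:
move_arm(commands=[0,0,-1,0,0,0,0,0,-4,0,0,0,0,0,-8,0,0,0,2,2,-11,0,0,0,5,5,-11,0,0,0])

```text
time: 8.3
ee_pos: [0.6222, 0.1404, 0.1372]
orientation: [0.773, -0.635, 0.002, -0.004]
ft_force: [0.5, -1.2, -0.3]
width: 0.0247
finger_force: 10.0
```

Request:
move_arm(commands=[3.3,3.1,0,0,0,0,6.6,6.2,0,0,0,0,9.9,9.3,0,0,0,0,13.2,12.4,0,0,0,0,16.5,15.5,0,0,0,0])

```text
time: 8.8
ee_pos: [0.4974, -0.0543, 0.1325]
orientation: [0.772, -0.636, 0.0, -0.001]
ft_force: [1.7, -0.1, 0.3]
width: 0.0253
finger_force: 10.0
```

Request:
move_arm(commands=[3,2.9,0,0,0,0,3.2,2.9,0,0,0,0,3.2,2.9,0,0,0,0])

```text
time: 9.1
ee_pos: [0.4762, -0.0908, 0.1327]
orientation: [0.771, -0.636, 0.001, -0.001]
ft_force: [-0.2, -0.6, 0.2]
width: 0.0253
finger_force: 10.0
```

```bash
python3 -c "
from h import *
go((.4739,-.0892,.0255))"
```

```text
t 9.1 pos [ 0.4762 -0.0908  0.1327] w 0.0253 F [-0.19 -0.63  0.18]
-> cm [-0.2   0.21 10.72] rv [-0.002 -0.     0.003]
```

Request:
move_arm(commands=[-0.1,0.1,2,0,0,0,-0.1,0.1,5,0,0,0,-0.1,0.1,7.5,0,0,0,-0.1,0.1,8,0,0,0,-0.1,0.1,8,0,0,0])

```text
time: 9.6
ee_pos: [0.4752, -0.0887, 0.0513]
orientation: [0.772, -0.635, -0.0, 0.001]
ft_force: [-0.6, 0.9, -0.2]
width: 0.0253
finger_force: 10.0
```

Request:
move_arm(commands=[0,0,0,0,0,0,0,0,0,0,0,0])

```text
time: 9.8
ee_pos: [0.4762, -0.0888, 0.0528]
orientation: [0.772, -0.635, 0.001, -0.001]
ft_force: [-0.5, 0.0, -0.0]
width: 0.0252
finger_force: 10.0
```

```bash
python3 -c "
from h import *
go((.4739,-.0892,.0265))"
```

```text
t 9.8 pos [ 0.4762 -0.0888  0.0528] w 0.0252 F [-0.5   0.01 -0.01]
-> cm [-0.01  0.23  2.63] rv [-0.002 -0.     0.006]
```

Request:
move_arm(commands=[0,0.2,0.5,0,0,0,0,0.2,1.2,0,0,0,0,0.2,1.8,0,0,0,0,0.2,2.3,0,0,0,0,0.2,2.5,0,0,0])

```text
time: 10.3
ee_pos: [0.4726, -0.0899, 0.0264]
orientation: [0.772, -0.636, -0.0, 0.001]
ft_force: [-5.4, -0.1, 17.3]
width: 0.0251
finger_force: 10.1
```

Request:
move_arm(commands=[0,0,0,0,0,0,0,0,0.1,0,0,0])

```text
time: 10.5
ee_pos: [0.4726, -0.0899, 0.026]
orientation: [0.772, -0.635, -0.0, 0.001]
ft_force: [-6.7, 0.5, 16.9]
width: 0.0249
finger_force: 10.1
```

Request:
move_arm(commands=[0,0,0,0,0,0,0,0,0,0,0,0,0,0,0,0,0,0], claw=0)

```text
time: 10.8
ee_pos: [0.473, -0.0896, 0.0253]
orientation: [0.772, -0.636, -0.0, 0.0]
ft_force: [0.2, -0.4, -0.0]
width: 0.0416
finger_force: 0.0
```

Request:
move_arm(commands=[0,0,-1,0,0,0,0,0,-4,0,0,0,0,0,-8,0,0,0,-1.5,-3.5,-11,0,0,0,-3.5,-7.5,-11,0,0,0])

```text
time: 11.3
ee_pos: [0.543, -0.0406, 0.1418]
orientation: [0.772, -0.636, 0.003, -0.003]
ft_force: [1.1, -0.8, 0.5]
width: 0.0441
finger_force: 0.0
```

Request:
move_arm(commands=[-2,-4,0,0,0,0,-4,-8,0,0,0,0,-6.3,-12.9,0,0,0,0,-6.3,-12.9,0,0,0,0,-6.3,-12.9,0,0,0,0])

```text
time: 11.8
ee_pos: [0.6549, 0.0466, 0.1351]
orientation: [0.772, -0.635, -0.0, 0.0]
ft_force: [-1.0, 0.6, -0.3]
width: 0.0436
finger_force: 0.0
```

```bash
python3 -c "
from h import *
p=snap('wrist','w4.png')
go((.656,.046,.021)); meas(p,(.656,.046))
p=snap('top');X=cloud(p)
"
```

```text
t 11.85 pos [0.654  0.0459 0.1353] w 0.0441 F [-0.65 -0.36 -0.07]
-> cm [ 0.02 -0.21 11.43] rv [ 0.001 -0.     0.006]
0.012 579 mid [0.6567 0.0456 0.0285] size [0.0253 0.0249 0.0325]
0.05 300 mid [0.6565 0.0458 0.0566] size [0.0146 0.015  0.013 ]
```

Request:
move_arm(commands=[0,-0.25,3,0,0,0,0,-0.25,6,0,0,0,0,-0.25,9,0,0,0,0,-0.25,11,0,0,0,0,-0.25,11.4,0,0,0])

```text
time: 12.4
ee_pos: [0.6544, 0.0448, 0.0197]
orientation: [0.772, -0.636, -0.001, 0.002]
ft_force: [-0.3, -0.6, -0.5]
width: 0.0441
finger_force: 0.0
```

Request:
move_arm(commands=[0,0,0,0,0,0,0,0,0,0,0,0,0,0,0,0,0,0,0,0,0,0,0,0], claw=-0.7, grip_force=10)

```text
time: 12.8
ee_pos: [0.6577, 0.0464, 0.0232]
orientation: [0.772, -0.636, 0.001, -0.001]
ft_force: [-0.5, -0.6, 5.0]
width: 0.0253
finger_force: 10.0
```

Request:
move_arm(commands=[0,0,-1,0,0,0,0,0,-4,0,0,0,0,0,-8,0,0,0,1,3,-11,0,0,0,2,7,-11,0,0,0])

```text
time: 13.3
ee_pos: [0.5952, 0.0138, 0.1368]
orientation: [0.772, -0.635, 0.003, -0.003]
ft_force: [0.1, 0.1, -1.0]
width: 0.0256
finger_force: 9.9
```

Request:
move_arm(commands=[3,3.3,0,0,0,0,6,6.6,0,0,0,0,9,9.9,0,0,0,0,12,12.5,0,0,0,0,13.6,13.5,0,0,0,0])

```text
time: 13.8
ee_pos: [0.4834, -0.148, 0.1326]
orientation: [0.772, -0.636, 0.0, -0.0]
ft_force: [0.4, 0.1, 0.1]
width: 0.0254
finger_force: 9.9
```

Request:
move_arm(commands=[0,0,0,0,0,0,0,0,0,0,0,0])

```text
time: 14.0
ee_pos: [0.4858, -0.1465, 0.1324]
orientation: [0.772, -0.636, 0.0, -0.0]
ft_force: [0.2, 0.8, -1.0]
width: 0.0255
finger_force: 9.9
```

```bash
python3 -c "
from h import *
go((.4847,-.1462,.055))"
```

```text
t 14.0 pos [ 0.4858 -0.1465  0.1324] w 0.0255 F [ 0.19  0.8  -0.95]
-> cm [-0.05  0.12  7.74] rv [-0.001 -0.     0.004]
```

Request:
move_arm(commands=[0,0.1,2,0,0,0,0,0.1,5,0,0,0,0,0.1,7.5,0,0,0,0,0.1,8.5,0,0,0,0,0.1,8.5,0,0,0])

```text
time: 14.5
ee_pos: [0.4842, -0.1458, 0.0455]
orientation: [0.772, -0.635, -0.001, 0.001]
ft_force: [-0.6, -0.1, -0.6]
width: 0.0254
finger_force: 9.9
```

Request:
move_arm(commands=[0,0,0.6,0,0,0,0,0,1.1,0,0,0,0,0,1.6,0,0,0,0,0,1.9,0,0,0,0,0,1.9,0,0,0])

```text
time: 15.0
ee_pos: [0.4847, -0.1465, 0.0275]
orientation: [0.772, -0.636, 0.0, 0.0]
ft_force: [0.1, -1.0, -0.1]
width: 0.0253
finger_force: 9.9
```

Request:
move_arm(commands=[0,0,0,0,0,0,0,0,0,0,0,0])

```text
time: 15.2
ee_pos: [0.4847, -0.1464, 0.0277]
orientation: [0.772, -0.636, 0.0, -0.0]
ft_force: [0.4, -0.6, -0.9]
width: 0.0254
finger_force: 9.9
```

Request:
move_arm(commands=[0,0,0.1,0,0,0,0,0,0.2,0,0,0,0,0,0.2,0,0,0])

```text
time: 15.5
ee_pos: [0.484, -0.1468, 0.0263]
orientation: [0.772, -0.636, -0.0, 0.001]
ft_force: [-4.6, -0.7, 10.7]
width: 0.0253
finger_force: 10.0
```

Request:
move_arm(commands=[0,0,0,0,0,0,0,0,0,0,0,0,0,0,0,0,0,0], claw=0)

```text
time: 15.8
ee_pos: [0.4847, -0.1464, 0.0255]
orientation: [0.772, -0.636, 0.0, -0.0]
ft_force: [0.7, -0.4, -0.4]
width: 0.0416
finger_force: 0.0
```

Request:
move_arm(commands=[0,0,-1,0,0,0,0,0,-4,0,0,0,0,0,-8,0,0,0,2,1,-11.5,0,0,0,5,2.5,-12.5,0,0,0])

```text
time: 16.3
ee_pos: [0.4722, -0.2004, 0.1556]
orientation: [0.773, -0.634, 0.003, -0.002]
ft_force: [0.5, -0.7, -0.8]
width: 0.0435
finger_force: 0.0
```

Request:
move_arm(commands=[4,1.8,0,0,0,0,8,3.4,0,0,0,0,9.4,4,0,0,0,0,9.4,4,0,0,0,0,9.4,4,0,0,0,0], claw=0.4)

```text
time: 16.8
ee_pos: [0.4483, -0.3003, 0.1509]
orientation: [0.772, -0.636, 0.0, -0.0]
ft_force: [-0.4, 0.8, -0.1]
width: 0.0615
finger_force: 0.0
```

```bash
python3 -c "
from h import *
p=snap('wrist','w5.png')
go((.447,-.300,.039)); meas(p,(.447,-.3)); meas(p,(.556,-.362))
"
```

```text
t 16.85 pos [ 0.4485 -0.2998  0.1509] w 0.0609 F [-0.36 -0.24  1.  ]
-> cm [-1.000e-02  1.500e-01  1.119e+01] rv [-0.     0.     0.005]
0.012 588 mid [ 0.4472 -0.3114  0.0284] size [0.042  0.0264 0.0326]
0.05 2139 mid [ 0.4464 -0.3026  0.0613] size [0.0382 0.0389 0.016 ]
0.012 913 mid [ 0.5461 -0.3642  0.0286] size [0.0253 0.0439 0.0325]
0.05 2904 mid [ 0.5554 -0.3643  0.0614] size [0.0388 0.0383 0.016 ]
```

View pics/w5.png

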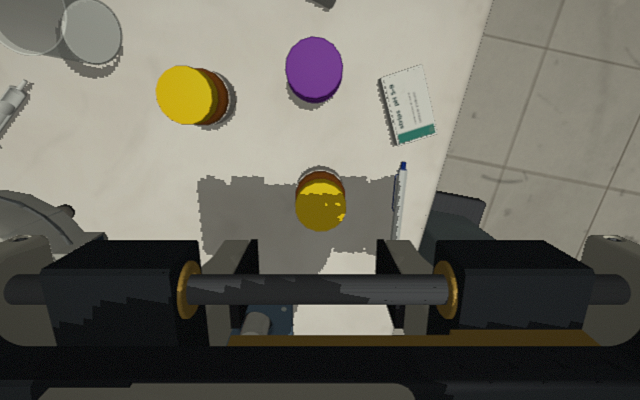

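Wrist picture: the target amber cap is at (320,205) between the fingers. Purple is at (314,70) and the other amber at (187,95). I grasp the target by its cap.

```bash
cat >> h.py <<'E'
def weigh(n=14):
    F=[];T=[]
    for i in range(n):
        robot.camera('top');s=robot.get_state();F.append(s['ft_force'][2]);T.append(s['tau'][1:3])
    print('Fz',np.mean(F),'+-',np.std(F)/n**.5,'tau',np.mean(T,0))
E
python3 -c "
from h import *
weigh()"
```

```text
Fz 0.11392949778283389 +- 0.11298819391567766 tau [-42.34937029  25.89465048]
```

Request:
move_arm(commands=[0.2,0.2,3,0,0,0,0.2,0.2,6,0,0,0,0.2,0.2,9,0,0,0,0.2,0.2,10.6,0,0,0,0.2,0.2,11.1,0,0,0])

```text
time: 18.05
ee_pos: [0.4456, -0.3022, 0.0376]
orientation: [0.772, -0.636, -0.002, 0.001]
ft_force: [-0.7, -0.6, -0.3]
width: 0.0617
finger_force: 0.0
```

Request:
move_arm(commands=[0,0,0,0,0,0,0,0,0,0,0,0,0,0,0,0,0,0,0,0,0,0,0,0], claw=-0.4, grip_force=20)

```text
time: 18.45
ee_pos: [0.4476, -0.3028, 0.0406]
orientation: [0.772, -0.636, 0.001, -0.0]
ft_force: [0.3, -0.8, 2.0]
width: 0.0393
finger_force: 19.9
```

Request:
move_arm(commands=[0,0,-1,0,0,0,0,0,-3,0,0,0,0,0,-5,0,0,0,0,0,-6,0,0,0,0,0,-6,0,0,0])

```text
time: 18.95
ee_pos: [0.448, -0.3028, 0.1015]
orientation: [0.772, -0.636, 0.002, -0.001]
ft_force: [0.3, -0.4, 0.0]
width: 0.0398
finger_force: 19.9
```

```bash
python3 -c "
from h import *
weigh(); go((.4623,-.0283,.13))"
```

```text
Fz -0.4689572751835117 +- 0.08731398132249658 tau [-45.19436819  23.90143761]
t 19.65 pos [ 0.4469 -0.3026  0.0995] w 0.0396 F [ 1.15 -0.11 -0.12]
-> cm [-26.62  -6.77  -3.05] rv [0.    0.    0.005]
```

Fz fell by about 0.6 N, so this jar is empty. I put it back and try the next.

Request:
move_arm(commands=[0,0,2.5,0,0,0,0,0,4.5,0,0,0,0,0,5.5,0,0,0,0,0,5.8,0,0,0,0,0,5.9,0,0,0])

```text
time: 20.15
ee_pos: [0.447, -0.3027, 0.0408]
orientation: [0.772, -0.636, -0.0, 0.0]
ft_force: [1.0, 0.7, -0.4]
width: 0.0397
finger_force: 19.9
```

Request:
move_arm(commands=[0,0,0,0,0,0,0,0,0,0,0,0,0,0,0,0,0,0], claw=0.4)

```text
time: 20.45
ee_pos: [0.4474, -0.3026, 0.0412]
orientation: [0.772, -0.636, 0.001, -0.0]
ft_force: [-0.5, 0.2, -0.1]
width: 0.0575
finger_force: 0.0
```

Request:
move_arm(commands=[0,0,-1.5,0,0,0,0,0,-5,0,0,0,0,0,-9,0,0,0,2,-2.4,-11,0,0,0,4.5,-5.3,-11,0,0,0])

```text
time: 20.95
ee_pos: [0.5099, -0.3375, 0.1561]
orientation: [0.772, -0.635, 0.004, -0.001]
ft_force: [1.5, 0.4, 0.8]
width: 0.0615
finger_force: 0.0
```

Request:
move_arm(commands=[3.6,-4.2,0,0,0,0,3.6,-4.2,0,0,0,0,3.6,-4.2,0,0,0,0,3.6,-4.2,0,0,0,0,3.6,-4.2,0,0,0,0])

```text
time: 21.45
ee_pos: [0.5548, -0.3634, 0.151]
orientation: [0.772, -0.636, 0.0, -0.0]
ft_force: [-0.4, -0.2, -0.2]
width: 0.0616
finger_force: 0.0
```

```bash
python3 -c "
from h import *
p=snap('wrist','w6.png')
meas(p,(.5555,-.3643)); meas(snap('top'),(.447,-.302)); weigh(12);go((.5555,-.3643,.040));
"
```

```text
0.012 598 mid [ 0.5561 -0.3736  0.0285] size [0.0437 0.0261 0.0327]
0.05 2113 mid [ 0.5559 -0.3647  0.0621] size [0.0382 0.0387 0.0145]
0.05 156 mid [ 0.4477 -0.3035  0.0657] size [0.0372 0.032  0.0208]
Fz -0.08666932423198348 +- 0.10610840609144405 tau [-58.91278535  27.27638334]
t 22.15 pos [ 0.5557 -0.3638  0.1505] w 0.0612 F [ 0.58 -1.   -0.37]
-> cm [ 0.04  0.03 11.05] rv [0.    0.    0.005]
```

Request:
move_arm(commands=[0.1,0,3,0,0,0,0.1,0,6,0,0,0,0.1,0,9,0,0,0,0.1,0,10.6,0,0,0,0.1,0,11.0,0,0,0])

```text
time: 22.65
ee_pos: [0.5544, -0.3643, 0.038]
orientation: [0.772, -0.636, -0.002, 0.001]
ft_force: [-0.1, -0.9, 0.1]
width: 0.0614
finger_force: 0.0
```

Request:
move_arm(commands=[0,0,0,0,0,0,0,0,0,0,0,0,0,0,0,0,0,0,0,0,0,0,0,0], claw=-0.4, grip_force=20)

```text
time: 23.05
ee_pos: [0.5565, -0.3651, 0.0419]
orientation: [0.772, -0.636, 0.001, -0.0]
ft_force: [0.6, -1.2, 2.3]
width: 0.0394
finger_force: 20.0
```

Request:
move_arm(commands=[0,0,-1,0,0,0,0,0,-3,0,0,0,0,0,-5,0,0,0,0,0,-6,0,0,0,0,0,-6,0,0,0])

```text
time: 23.55
ee_pos: [0.5569, -0.3652, 0.1028]
orientation: [0.772, -0.636, 0.002, -0.001]
ft_force: [0.0, 0.1, -1.7]
width: 0.0398
finger_force: 20.0
```

```bash
python3 -c "
from h import *
weigh(); go((.4623,-.0283,.15))"
```

```text
Fz -1.8351587823761817 +- 0.11952484001744763 tau [-62.09347384  26.40149398]
t 24.25 pos [ 0.5558 -0.3648  0.1005] w 0.0394 F [-0.4  -0.18 -1.29]
-> cm [-34.82   2.72  -4.95] rv [0.    0.    0.005]
```

Fz fell by about 1.75 N, so this is the full jar. I carry it to the wide pocket.

Request:
move_arm(commands=[-1,0,-2.5,0,0,0,-4,0.3,-5,0,0,0,-8,0.6,-6,0,0,0,-12.3,1,-6,0,0,0,-16.6,1.3,-6,0,0,0])

```text
time: 24.75
ee_pos: [0.5108, -0.2032, 0.1611]
orientation: [0.772, -0.636, 0.0, -0.0]
ft_force: [-0.4, 2.0, -2.1]
width: 0.0395
finger_force: 20.0
```

Request:
move_arm(commands=[-4.3,0.3,0,0,0,0,-8.6,0.7,0,0,0,0,-12.9,1,0,0,0,0,-16.5,1.3,0,0,0,0,-18.2,1.4,0,0,0,0])

```text
time: 25.25
ee_pos: [0.4618, -0.0263, 0.1611]
orientation: [0.773, -0.635, 0.0, -0.001]
ft_force: [0.3, 0.2, -0.9]
width: 0.0397
finger_force: 20.0
```

Request:
move_arm(commands=[0,0,0,0,0,0,0,0,0,0,0,0,0,0,0,0,0,0])

```text
time: 25.55
ee_pos: [0.4628, -0.0289, 0.1606]
orientation: [0.772, -0.636, 0.0, -0.0]
ft_force: [-0.3, -1.0, -1.9]
width: 0.0396
finger_force: 20.0
```

```bash
python3 -c "
from h import *
p=snap('wrist','w7.png');go((.4623,-.0283,.075))
L0=Ro.from_euler('z',.188).as_matrix();X=cloud(p)
for q in [(.4507,.0326),(.4739,-.0892),(.4847,-.1462)]: print(q);meas(p,q,.024)
q=snap('top','t2.png');holes(q)
for r in [(.4507,.0326),(.4739,-.0892),(.4847,-.1462)]: print(r);meas(q,r,.024)
"
```

```text
t 25.6 pos [ 0.4628 -0.0291  0.1605] w 0.0394 F [ 0.38  0.02 -0.88]
-> cm [-0.09  0.03  8.55] rv [ 0.    -0.     0.004]
(0.4507, 0.0326)
(0.4739, -0.0892)
0.012 1545 mid [ 0.4739 -0.0892  0.0289] size [0.0469 0.0467 0.0315]
0.05 321 mid [ 0.4724 -0.0888  0.0593] size [0.015  0.0151 0.0145]
(0.4847, -0.1462)
0.012 1954 mid [ 0.4847 -0.1462  0.0285] size [0.0469 0.0468 0.0322]
0.05 410 mid [ 0.484  -0.1464  0.0587] size [0.0151 0.0157 0.017 ]
pocket 0.091 51 floor local range [-0.0157  0.0726] [0.0185 0.1115] mid [0.0014 0.0921]
pocket -0.091 52 floor local range [-0.0214 -0.1105] [ 0.0185 -0.0758] mid [-0.0014 -0.0932]
(0.4507, 0.0326)
0.012 133 mid [0.4494 0.0321 0.0284] size [0.0447 0.0447 0.0321]
0.05 35 mid [0.452  0.0322 0.0614] size [0.0154 0.0151 0.0227]
(0.4739, -0.0892)
0.012 96 mid [ 0.4741 -0.0939  0.0286] size [0.0458 0.0345 0.0318]
0.05 28 mid [ 0.4727 -0.0879  0.0607] size [0.0131 0.0103 0.0186]
(0.4847, -0.1462)
0.012 166 mid [ 0.4848 -0.1464  0.0285] size [0.0459 0.0449 0.0321]
0.05 30 mid [ 0.4854 -0.1457  0.0611] size [0.0133 0.0129 0.0188]
```

View pics/w7.png

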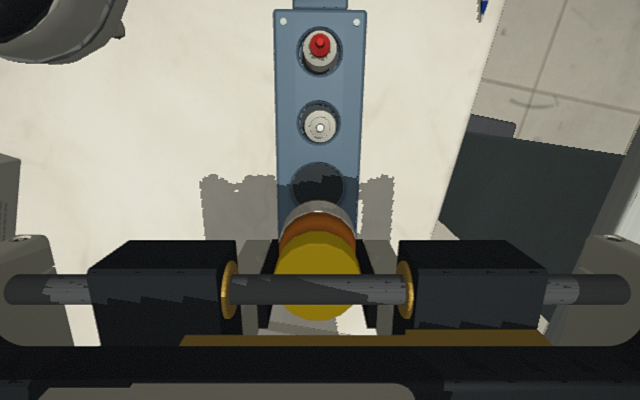

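Wrist picture: red (320,48) and white (320,123) sit centred in their pockets. The amber jar is held upright over the wide pocket, so I lower it.

Request:
move_arm(commands=[-0.1,0,2,0,0,0,-0.1,0,5,0,0,0,-0.1,0,8,0,0,0,-0.1,0,9,0,0,0,-0.1,0,9,0,0,0])

```text
time: 26.15
ee_pos: [0.4616, -0.0283, 0.0694]
orientation: [0.772, -0.636, -0.001, 0.002]
ft_force: [0.3, -0.9, -1.8]
width: 0.0396
finger_force: 20.0
```

Request:
move_arm(commands=[0,0,0.6,0,0,0,0,0,1.2,0,0,0,0,0,1.8,0,0,0,0,0,2.3,0,0,0,0,0,2.3,0,0,0])

```text
time: 26.65
ee_pos: [0.462, -0.0275, 0.0471]
orientation: [0.772, -0.636, -0.0, 0.0]
ft_force: [-0.5, 0.1, -1.4]
width: 0.0396
finger_force: 20.0
```

Request:
move_arm(commands=[0,0,0,0,0,0,0,0,0.1,0,0,0,0,0,0.1,0,0,0])

```text
time: 26.95
ee_pos: [0.4625, -0.0274, 0.0467]
orientation: [0.772, -0.636, 0.0, -0.0]
ft_force: [0.3, -0.6, -0.2]
width: 0.0394
finger_force: 20.0
```

Just above the floor. I lower 1 mm more, release, rise and check.

Request:
move_arm(commands=[0,0,0.1,0,0,0,0,0,0.1,0,0,0,0,0,0.1,0,0,0])

```text
time: 27.25
ee_pos: [0.4626, -0.0274, 0.0458]
orientation: [0.772, -0.636, 0.0, -0.0]
ft_force: [-0.6, 0.1, 3.2]
width: 0.0395
finger_force: 20.0
```

Request:
move_arm(commands=[0,0,0,0,0,0,0,0,0,0,0,0,0,0,0,0,0,0,0,0,0,0,0,0], claw=0.4)

```text
time: 27.65
ee_pos: [0.4624, -0.0274, 0.0455]
orientation: [0.772, -0.636, -0.0, 0.0]
ft_force: [-0.1, 0.7, -0.4]
width: 0.0611
finger_force: 0.0
```

Request:
move_arm(commands=[0,0,-1,0,0,0,0,0,-4,0,0,0,0,0,-8,0,0,0,0,0,-12,0,0,0,-5,0,-14,0,0,0])

```text
time: 28.15
ee_pos: [0.4553, 0.016, 0.1884]
orientation: [0.77, -0.638, 0.002, -0.002]
ft_force: [1.2, 1.5, -0.7]
width: 0.0613
finger_force: 0.0
```

Request:
move_arm(commands=[-5,0,0,0,0,0,-10,0,0,0,0,0,-15,0,0,0,0,0,-15,0,0,0,0,0,-15,0,0,0,0,0])

```text
time: 28.65
ee_pos: [0.4243, 0.1664, 0.1847]
orientation: [0.773, -0.634, 0.0, -0.0]
ft_force: [0.0, -0.5, -0.5]
width: 0.0612
finger_force: 0.0
```

```bash
python3 -c "
from h import *
p=snap('wrist','w8.png');q=snap('top','t3.png')
W=cloud(p);T=cloud(q)
for n,r in [('blue',(.4507,.0326)),('amber',(.4623,-.0283)),('white',(.4739,-.0892)),('red',(.4847,-.1462))]:
  print(n)
  for X in (W,T):
    Q=X[(np.hypot(X[...,0]-r[0],X[...,1]-r[1])<.027)&(X[...,2]>.052)]
    if len(Q): print(len(Q),np.round((Q.min(0)+Q.max(0))/2,4),'top',np.round(np.percentile(Q[:,2],95),4))
meas(q,(.447,-.302));meas(q,(.621,.303))
cv2.imwrite('pics/f.png',np.hstack([cv2.resize(cv2.imread('pics/w8.png'),(480,300)),cv2.resize(cv2.imread('pics/t3.png')[130:290,180:500][:,10:],(320,300))]))
"
```

```text
blue
381 [0.451  0.032  0.0617] top 0.0698
32 [0.4523 0.0332 0.0625] top 0.0708
amber
202 [ 0.4633 -0.0253  0.068 ] top 0.0757
white
28 [ 0.4727 -0.0867  0.0627] top 0.0671
red
28 [ 0.4854 -0.1455  0.0595] top 0.0665
0.012 82 mid [ 0.4476 -0.2963  0.0292] size [0.0423 0.0368 0.0312]
0.05 209 mid [ 0.4476 -0.3     0.063 ] size [0.0376 0.0383 0.023 ]
0.012 25 mid [0.6291 0.2883 0.0294] size [0.023  0.0126 0.0294]
0.05 145 mid [0.6274 0.3039 0.0646] size [0.0285 0.0393 0.018 ]
```

View pics/f.png

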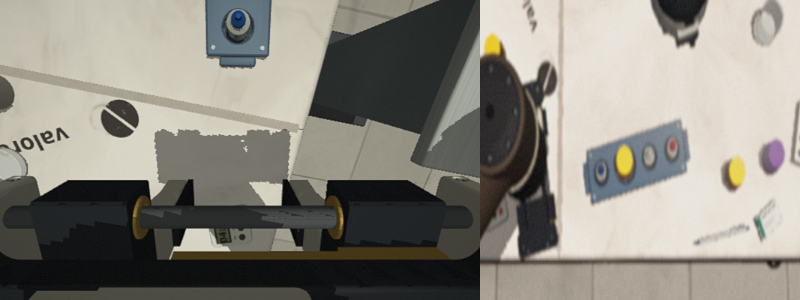

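The picture shows blue, amber, white and red in order in the rack, all at seated height. The empty jar stands at the right, and the arm is clear of everything.

```bash
python3 -c "
from station import robot
print(robot.close_job())"
```

```text
the job is handed in; nothing more can be done
None
```

The job is handed in; no verdict came back. Left to right the rack holds blue, the full amber jar (about 1.75 N when lifted), white and red, all seated and centred; one other jar weighed empty and stands back in its place, and the third was ruled out, so I never lifted it.

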